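# Fit the spare filter cartridge in its bayonet port

### The job

Lift the fresh filter cartridge with the blue wing up and off its peg and fit it in the bayonet port of the filter block: feel for the keyways with the blue wing roughly crosswise to the blue line on the block, push it in against the spring, then turn it clockwise (seen from above) about a quarter turn to the stop, so that the wing lies along the blue line. Let go and leave it locked; leave the orange cartridge hanging, and the bottle, tube rack and carton where they are.

Things in the scene. Friction and masses are not known exactly. Their poses are not given: they have to be found in the camera images.
- fresh_centre (a point): Centre (half-way up) of the loose fresh cartridge, 134 mm tall, about 0.25 kg; z up, x along wing and keys. White body, 52 mm diameter, from 32 mm below to 33 mm above this point, blue cap at its top. On it the blue wing to grip: 46 mm long (x), 14 mm thick (y), from +33 to +67 mm. Below, a white stem with two keys. A half turn makes no difference to the port.
- fresh: The same cartridge, same axes; origin at the bottom of its stem, 67 mm below its centre. The stem is 33 mm in diameter with a tapered nose, from 67 to 32 mm below the centre, where the body's shoulder begins.
- fresh_keys (a point): Point on the fresh cartridge's axis at half height of its two stem keys, 46 mm below its centre. The keys point along +x and -x, in line with the wing: each 10 mm wide, 6 mm high, reaching 27 mm from the axis.
- fresh_eye (a point): Middle of the hole (14 mm, vertical) of the fresh cartridge's hanging eye, a ring 8 mm high and 24 mm across on the body's side: 40 mm from the axis along +x, 15 mm above its centre.
- spent_centre (a point): Centre of the spent cartridge, the same shape but grey with an orange wing and cap, hanging on the other peg; to be left alone.
- bracket: Fixed stand: upright plate 250 mm wide (y), 137 mm high, and two upturned pegs; -x is the open front. Origin: on the table under the middle of the plate's front face. A cartridge hangs with its eye over a peg, axis 58 mm before the plate, +x towards the plate, centre 102 mm up, leaning on two rubber posts. Which one hangs on which peg varies.
- peg_left (a point): Round tip of the peg at the bracket's +y side (60 mm from its middle; the other is at -60 mm), 134 mm up, 16 mm before the plate. Both are 9 mm in diameter and rise 21 mm from the ledge that carries the eye. Lift 25 mm or more straight up, then draw away to the bracket's -x.
- port_mouth (a point): Centre of the port's mouth: top face of its steel key collar, 85 mm above the table; z up, x along the blue line on the block. Collar 8 mm thick, bore 37 mm, two opposite keyways 13.5 mm wide reaching 30 mm from the axis. They lie crosswise to the blue line (along y) but clocked up to 0.4 rad either way, anew each time; this pose does not tell it: see it or feel for it.
- port: Fixed white filter block with the port, 150 mm (x) by 130 mm (y), 63 mm high, grey turret 90 mm across up to the mouth; origin under its centre, below the mouth. Cartridge centre above the mouth: 49 mm with keys resting on the collar, about 45 mm dropped into the keyways on the spring, 32 mm pressed fully down on its shoulder, 35 mm locked and let go.
- plunger (a joint): Spring plunger in the port, m pressed down: 0 up, about 0.010 with the cartridge locked, 0.013 fully pressed; 5 N rising to 9 N. Only in the last 3 mm of the push are the keys below the collar and free to turn, clockwise from above only, to a stop about 3 degrees past the wing lying along the blue line. Let go unlocked, the cartridge pops up 10 mm.
- bottle_mid (a point): Middle of a white bottle, 64 mm diameter, 150 mm high, yellow cap, standing on the bench; bystander.
- rack: Green tube rack, 100 x 200 mm, about 82 mm high with the tubes, origin under its centre; bystander.
- carton: Cardboard carton, 90 x 130 x 75 mm, origin under its centre; bystander.
Not all that is in view belongs to the job. What is shaped like the port but yellow is not meant.

How it is judged:
By the outcome, as a careful person would: the job done as asked, in the order asked, and still so for the second after the job is handed in, with the robot touching nothing.
It also fails if it takes over 58 s, if anything falls off the work surface, if the arm or the gripper's body presses on something with over 40 N, if the wrist force passes 120 N, or if a joint passes its speed limit or range.

### The arm

A 7-joint arm with a two-finger parallel gripper is mounted at the origin on the work surface. World frame = base frame: x ahead of the robot, y to its left, z up, the work surface at z = 0. Lengths are in m, angles in rad, forces in N, time in s.
With the tool pointing down it reaches from about 0.4 to 0.85 m from the base axis. Payload 10.4 kg.
Tool frame: the origin (TCP) lies on the centre line of the jaws, within the pads' length; the fingertips stand 14 mm ahead of it and the grasp point (between the pads) lies 5 mm behind it; z points along the fingers, y is the line along which they close (so a half turn about z gives the same grasp; the last joint's range is limited). The gripper opens to 87 mm and grips with 3 to 60 N. Pads are 19 mm wide; open, the fingers measure 117 mm over their backs; the gripper's body (75 mm by 190 mm) begins 51 mm behind the grasp point.
Start: joints at [-1.127, 0.332, -0.065, 1.46, 0.022, 1.35, -0.088], TCP at [0.281, 0.558, 0.237] pointing down, gripper open.
Joint ranges: [-2.6, 2.6], [-0.5, 2.12], [-1.47, 1.34], [0.16, 2.42], [-1.27, 4.41], [0.06, 2.06], [-2.6, 2.6]. Speed limits (rad/s): [2.22, 2.22, 2.79, 2.79, 3.14, 3.14, 3.14].

### API

Orientations are given as a 3x3 rotation matrix whose columns are the frame's x, y, z axes.
In Python, from workcell import bot gives the robot as it stands. Calls block until the motion is done:
- bot.reach(position, orientation): joint-space move of the TCP to a pose.
- bot.move_straight(position, rot=None, velocity=0.15): straight line of the TCP; rot=None keeps the orientation; velocity is the mean speed in m/s.
- bot.goto_joints(angles): joint-space move.
- bot.gripper_to(opening): finger opening in m; the grip force is fixed at half the most; returns when the fingers have stopped.
- bot.dwell(seconds).
- bot.solve_ik(position, orientation): joint angles nearest the present ones, or None.
- bot.get_obs(): the state.
- bot.get_image(name): name is "scene" or "top" or "wrist"; returns a dict with "img" (400x640x3 uint8, blue, green, red), "K" (3x3 intrinsics, pixels), "D" ([k1, k2, p1, p2, k3] as OpenCV has them; the pictures are not rectified), "xyz" and "orientation" of the camera in the world; the wrist camera has in their place "hand_eye" (4x4, takes a point from camera to tool coordinates, whose origin is the TCP and whose axes are the flange's). Camera axes: x right, y down, z forward; pixel columns grow to the right and rows downward; lengths in m; the calibration is good to about 2 mm. A picture is of the moment at which its call begins: read the wrist's pose just before it. There is no depth.
A pose or a line that the arm cannot do raises bot.Unreachable and nothing moves.
- bot.sign_off(): hands the job in; it is judged then, once.
Trained networks look in a picture, given as the dict that the camera call returned (one of the last four; its "shot" number tells which), for a name from the list of things; names that differ only in an ending like _2 or _b are one class to them, and where a whole thing is asked for, a point or a joint stands for the part that bears it (a point fixed in the world has none). Each returns a list of dicts, best first, with "score" (0 to 1); they miss things now and then, are a little off and sometimes report something else, mostly with a low value. They report only what shows in the picture. A call takes as long as a camera call. They do not tell look-alikes from the thing itself.
- bot.find_in(name, picture): "extent" ([centre column, centre row, width, height] in pixels, round what is visible of it).
The state is a dict: "time": time; "joint_positions": joint angles; "qvel": joint speeds; "tau": joint torques, N m; "tcp_pos": TCP position; "tool_rot": TCP orientation; "contact_force": force on the tool from outside, world axes, zero at the start; "torque": the same for the moment, N m; "gripper_width": finger opening in m; "finger_force": force on a finger pad.
Only numpy, scipy, OpenCV 4.12 (cv2) and the standard library are available. Lean on these libraries where they do the work, as an engineer would, in place of code of your own. Each camera call takes 0.05 s, during which the arm holds its last target. There are 200 camera calls.

## Working session

There is one attempt and no reset: what is moved stays moved. The work goes in short steps, each a Python script; the robot and the scene stay as the last script left them, time stands still between calls to the robot, and variables do not carry over. Pictures are saved under pics/ and viewed, at most 10 in all, crops included, and the job is handed in when it is done.

```bash
ls; mkdir -p pics; python3 - <<'E'
from workcell import bot
import cv2,numpy as np
ims={}
for n in("scene","top"):
    p=bot.get_image(n); cv2.imwrite(f"pics/{n}1.png",p["img"]); print(n,p["K"],p["D"],p["xyz"],p["orientation"])
    for k in("fresh","spent_centre","bracket","port","peg_left","port_mouth","fresh_eye","bottle_mid","rack","carton"):
        print(k,[(np.round(d["extent"]).tolist(),round(d["score"],2)) for d in bot.find_in(k,p)[:3]])
print(bot.get_obs())
E
```

```text
pics
scene [[361.68698635   0.         319.28097114]
 [  0.         361.68698635 188.84660935]
 [  0.           0.           1.        ]] [-0.07119441  0.          0.          0.          0.        ] [ 1.2529604  -0.2889688   0.63847634] [[ 0.29046325  0.55703365 -0.77803895]
 [ 0.95684614 -0.17651566  0.23084124]
 [-0.00874972 -0.81151447 -0.58426681]]
fresh [([438.0, 162.0, 23.0, 24.0], 0.8), ([417.0, 200.0, 109.0, 58.0], 0.67)]
spent_centre [([395.0, 165.0, 22.0, 28.0], 0.55)]
bracket [([415.0, 202.0, 108.0, 57.0], 0.98)]
port [([268.0, 167.0, 46.0, 47.0], 0.91), ([291.0, 217.0, 60.0, 58.0], 0.86)]
peg_left [([416.0, 200.0, 107.0, 52.0], 0.66)]
port_mouth [([292.0, 214.0, 57.0, 59.0], 0.9), ([269.0, 168.0, 48.0, 45.0], 0.62)]
fresh_eye [([438.0, 162.0, 26.0, 23.0], 0.68)]
bottle_mid []
rack [([182.0, 234.0, 84.0, 64.0], 0.95)]
carton [([429.0, 266.0, 74.0, 71.0], 0.86)]
top [[393.22328279   0.         323.63964275]
 [  0.         393.22328279 198.74678924]
 [  0.           0.           1.        ]] [-0.02258147  0.          0.          0.          0.        ] [ 0.43323747 -0.09406
[... 971 characters left out ...]
.08851032]), 'qvel': array([ 0.0009844 , -0.00029721, -0.00018942, -0.0020825 , -0.00118991,
        0.0008992 ,  0.00138359]), 'tau': array([ 9.71031614e-05, -6.23042822e+01,  2.47237331e-02, -3.90128052e+01,
       -6.12594397e-02,  3.12499946e-02,  2.90537599e-06]), 'tcp_pos': array([0.28124021, 0.55817936, 0.23661081]), 'tool_rot': array([[-8.93022932e-01,  4.50011159e-01,  2.38938124e-05],
       [ 4.50011157e-01,  8.93022921e-01,  1.48225296e-04],
       [ 4.53653151e-05,  1.43121071e-04, -9.99999989e-01]]), 'contact_force': array([ 0.80210413, -0.17095064,  0.87765323]), 'torque': array([-0.01440006, -0.03782317,  0.00335859]), 'finger_force': 0.0, 'gripper_width': 0.0870512071539907}
```

```bash
python3 - <<'E'
import cv2
a=cv2.imread("pics/top1.png");cv2.imwrite("pics/topc.png",cv2.resize(a[90:390,140:540],None,fx=2,fy=2,interpolation=cv2.INTER_CUBIC))
E
```

```text
(no output)
```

View pics/topc.png

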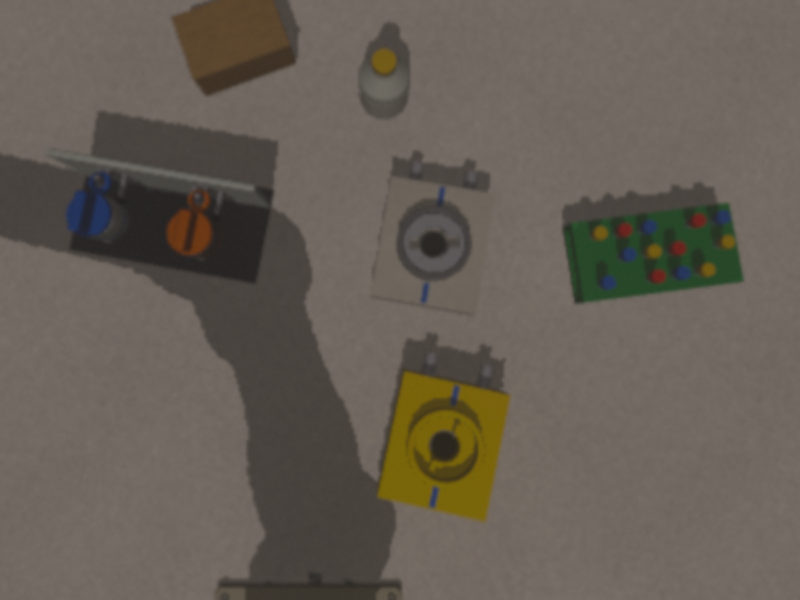

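View pics/scene1.png

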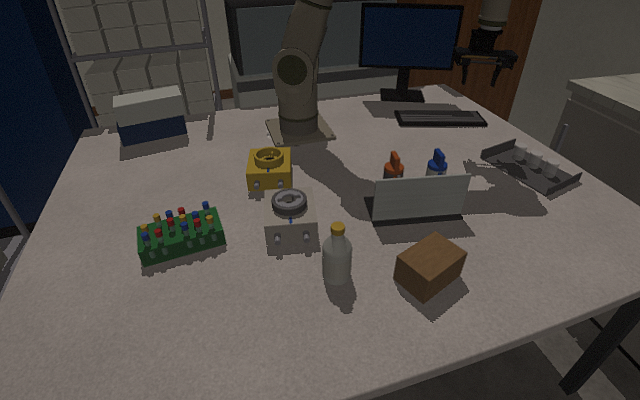

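The top view (crop at 2x) shows the blue cartridge at (88,213) and its eye at (101,182), with the orange one at (190,232). The white port's mouth is at (433,243), and its blue line runs from (424,292) to (441,196). The yellow decoy is below it. The scene view agrees with this.

```bash
cat >h.py <<'E'
from workcell import bot
import cv2,numpy as np
def campose(p,obs=None):
    if "hand_eye" in p:
        H=np.array(p["hand_eye"]);R=obs["tool_rot"];return R@H[:3,:3],R@H[:3,3]+obs["tcp_pos"]
    return np.array(p["orientation"]),np.array(p["xyz"])
def ray(p,uv,z,obs=None):
    R,t=campose(p,obs);u=cv2.undistortPoints(np.array([[uv]],float),p["K"],np.array(p["D"]))[0,0]
    d=R@np.array([u[0],u[1],1]);return t+d*(z-t[2])/d[2]
def proj(p,X,obs=None):
    R,t=campose(p,obs);return cv2.projectPoints((np.atleast_2d(X)-t)@R,np.zeros(3),np.zeros(3),p["K"],np.array(p["D"]))[0][:,0]
def down(a): # tool z down, tool y at world angle a
    y=np.array([np.cos(a),np.sin(a),0]);z=np.array([0,0,-1.]);return np.c_[np.cross(y,z),y,z]
def wrist(name=None):
    o=bot.get_obs();p=bot.get_image("wrist")
    if name:cv2.imwrite(f"pics/{name}.png",p["img"])
    return p,o
E
python3 - <<'E'
from h import *
p=bot.get_image("top")
g=lambda u,v,z:ray(p,(140+u/2,90+v/2),z)
cap=g(88,213,.136);eye=g(101,182,.121);print("cap",cap,"eye",eye,np.linalg.norm((eye-cap)[:2]))
sp=g(190,232,.136);print("spent",sp,"d",np.linalg.norm((cap-sp)[:2]))
m=g(433,243,.085);a=g(424,292,.063);b=g(441,196,.063);print("mouth",m,"line",a,b,"ang",np.arctan2(*(b-a)[1::-1]))
print("ang eye",np.arctan2(*(eye-cap)[1::-1]),"brack",np.arctan2(*(cap-sp)[1::-1])-np.pi/2)
w,o=wrist();print(w["hand_eye"],w["K"])
q0=o["joint_positions"]
for nm,c in(("cap",cap),("mouth",m)):
  for k in range(12):
    A=k*np.pi/6
    q=bot.solve_ik([c[0],c[1],.3],down(A));print(nm,round(A,2),None if q is None else np.round(q,2))
E
```

```text
cap [0.56194521 0.24047437 0.136     ] eye [0.60068474 0.23224304 0.121     ] 0.03960436590136715
spent [0.53892753 0.12217867 0.136     ] d 0.12051425492022601
mouth [ 0.52906973 -0.15723399  0.085     ] line [ 0.47172987 -0.14671996  0.063     ] [ 0.58940814 -0.16964947  0.063     ] ang -0.1924379155889412
ang eye -0.20936498759652683 brack -0.1921762015949411
[[ 1.03377424e-03 -9.57121628e-01 -2.89684519e-01  7.94118899e-02]
 [ 9.99999344e-01  1.13231932e-03 -1.72579973e-04  1.12860380e-03]
 [ 4.93195402e-04 -2.89684151e-01  9.57122171e-01 -1.48703375e-01]
 [ 0.00000000e+00  0.00000000e+00  0.00000000e+00  1.00000000e+00]] [[286.94049023   0.         317.84407971]
 [  0.         286.94049023 198.32748231]
 [  0.           0.           1.        ]]
cap 0.0 [-0.72  0.28  0.31  1.42 -0.08  1.46 -0.42]
cap 0.52 [-0.67  0.28  0.24  1.41 -0.07  1.46  0.09]
cap 1.05 [-0.62  0.27  0.17  1.41 -0.05  1.46  0.6 ]
cap 1.57 [-0.6   0.27  0.15  1.41 -0.04  1.46  1.12]
cap 2.09 [-0.56  0.27  0.1   1.41 -0.03  1.46  1.63]
cap 2.62 [-0.52  0.27  0.05  1.4  -0.01  1.46  2.15]
cap 3.14 [ 0.36  0.55 
[... 176 characters left out ...]
41  1.42 -0.11  1.46 -1.44]
cap 5.76 [-0.77  0.28  0.37  1.42 -0.1   1.46 -0.93]
mouth 0.0 [-0.52  0.17  0.83  1.59 -0.12  1.44  0.32]
mouth 0.52 [-0.53  0.17  0.84  1.59 -0.12  1.44  0.84]
mouth 1.05 [-0.53  0.17  0.85  1.59 -0.13  1.44  1.37]
mouth 1.57 [-0.52  0.17  0.83  1.59 -0.12  1.44  1.89]
mouth 2.09 [-0.5   0.16  0.81  1.59 -0.12  1.44  2.41]
mouth 2.62 [ 1.19  0.37 -1.24  1.51  0.35  1.51  2.57]
mouth 3.14 None
mouth 3.67 [-0.77  0.24  1.17  1.6  -0.22  1.45 -2.21]
mouth 4.19 [-0.77  0.24  1.17  1.6  -0.22  1.45 -1.68]
mouth 4.71 [-0.51  0.16  0.82  1.59 -0.12  1.44 -1.25]
mouth 5.24 [-0.5   0.16  0.8   1.59 -0.12  1.44 -0.73]
mouth 5.76 [-0.51  0.16  0.82  1.59 -0.12  1.44 -0.21]
```

```bash
python3 - <<'E'
from h import *
bot.reach([.53,-.157,.24],down(-.19));p,o=wrist("w_port")
print(o["time"],proj(p,[[.529,-.157,.085]],o))
bot.reach([.562,.240,.27],down(1.37));p2,o2=wrist("w_fresh")
print(o2["time"],proj(p2,[[.562,.240,.136],[.6,.232,.121]],o2),bot.get_obs()["time"])
np.save("wp.npy",dict(p=p,o=o,p2=p2,o2=o2),allow_pickle=True)
E
```

```text
3.875 [[316.17107207 189.64809207]]
5.4083 [[318.45738988 191.44330351]
 [318.26825928 221.50953605]] 5.4583
```

View pics/w_port.png

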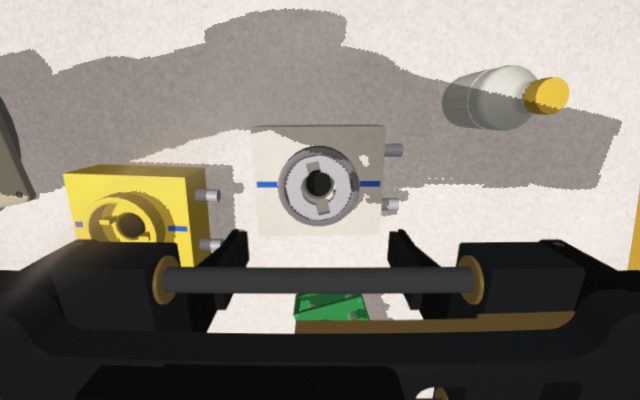

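View pics/w_fresh.png

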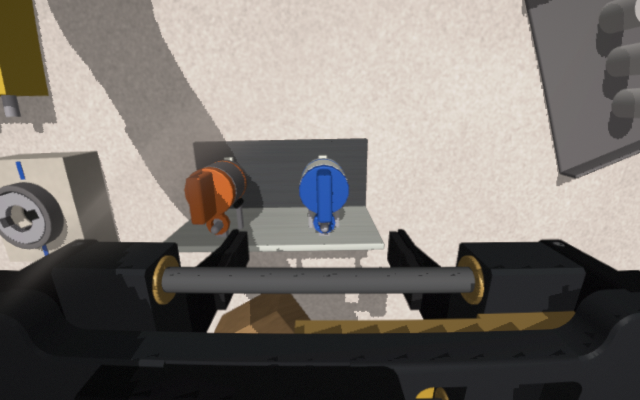

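In the port view the mouth is near (318,186), the keyways near (312,165) and (322,208), and the blue line runs along row 184. In the fresh view the blue cap is at (324,188) and the eye at (324,228). I'll enlarge both.

```bash
python3 - <<'E'
import cv2,numpy as np
a=cv2.imread("pics/w_port.png")[140:240,250:390]; b=cv2.imread("pics/w_fresh.png")[150:240,290:360]
A=cv2.resize(a,None,fx=4,fy=4,interpolation=cv2.INTER_CUBIC);B=cv2.resize(b,None,fx=3,fy=3,interpolation=cv2.INTER_CUBIC)
o=np.zeros((400,780,3),np.uint8);o[:,:560]=A;o[:270,565:775]=B;cv2.imwrite("pics/zoom.png",o)
E
```

```text
(no output)
```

View pics/zoom.png

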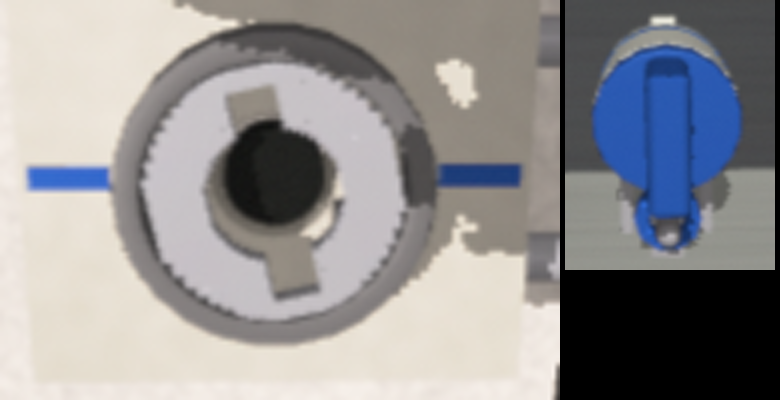

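```bash
python3 - <<'E'
from h import *
d=np.load("wp.npy",allow_pickle=True).item();p,o,p2,o2=d["p"],d["o"],d["p2"],d["o2"]
f=lambda u,v,z:ray(p,(250+(u+.5)/4-.5,140+(v+.5)/4-.5),z,o)
k1,k2=f(250,91,.085),f(297,291,.085);c=f(274,191,.085);L,R=f(28,179,.063),f(520,174.5,.063)
an=lambda v:np.arctan2(v[1],v[0])
print("mouth",(k1+k2)/2,c,"keyl",np.linalg.norm(k1-k2),"keyang",an(k1-k2),"line",an(R-L),(L+R)/2,np.linalg.norm(R-L))
g=lambda u,v,z:ray(p2,(290+(u-565+.5)/3-.5,150+(v+.5)/3-.5),z,o2)
cc=g(667,118,.137);ey=g(668,222,.121);print("cap",cc,"eye",ey,np.linalg.norm((ey-cc)[:2]),an(ey-cc))
wl,wr=g(646,72,.169),g(690,72,.169);print("wing edge",wl,wr,np.linalg.norm(wl-wr))
E
```

```text
mouth [ 0.53147442 -0.15558762  0.085     ] [ 0.5315803  -0.15487163  0.085     ] keyl 0.0579395695060584 keyang 1.6075864733601366 line -0.17784409553521155 [ 0.5313303  -0.15625808  0.063     ] 0.14392113773007192
cap [0.56027117 0.24575777 0.137     ] eye [0.60381027 0.23773925 0.121     ] 0.04427131833735961 -0.18212755368260314
wing edge [0.53669996 0.24354119 0.169     ] [0.53931781 0.25628204 0.169     ] 0.01300701335777673
```

```bash
python3 - <<'E'
from h import *
a=-.187+np.pi/2;ax=np.array([np.cos(-.187),np.sin(-.187),0])
P=np.array([.5605,.2455,.153])
bot.gripper_to(.05)
bot.reach(P+[0,0,.04],down(a));bot.move_straight(P,velocity=.1)
o=bot.get_obs();print(o["time"],o["contact_force"],o["tcp_pos"])
bot.gripper_to(0.0);o=bot.get_obs();print(o["time"],o["gripper_width"],o["finger_force"],o["contact_force"])
bot.move_straight(P+[0,0,.04],velocity=.1);o=bot.get_obs();print(o["time"],o["contact_force"],o["torque"])
bot.move_straight(P-ax*.1+[0,0,.04],velocity=.2)
bot.move_straight(P-ax*.1+[0,0,.16],velocity=.25)
bot.dwell(.2)
p,o=wrist("held");print(o["time"],o["contact_force"],o["torque"],o["gripper_width"],proj(p,[o["tcp_pos"]-[0,0,.016],o["tcp_pos"]-[0,0,.016]+ax*.04],o))
t=bot.get_image("top");cv2.imwrite("pics/held_top.png",t["img"])
E
```

```text
7.3167 [ 0.51275491 -0.2071409  -0.2366205 ] [0.56096749 0.2455325  0.15386735]
8.025 0.013938328454714816 29.964123875834048 [-0.88071705 -1.52994801  1.62350227]
8.575 [-0.30345913 -0.57043051 -2.35694933] [0.08202882 0.06664302 0.02616987]
10.0583 [ 0.04574991 -0.47800659 -2.37168628] [ 0.01716404 -0.01734552  0.0075572 ] 0.013854636028365902 [[316.26139945 242.85699498]
 [316.31394757 296.92607499]]
```

View pics/held.png

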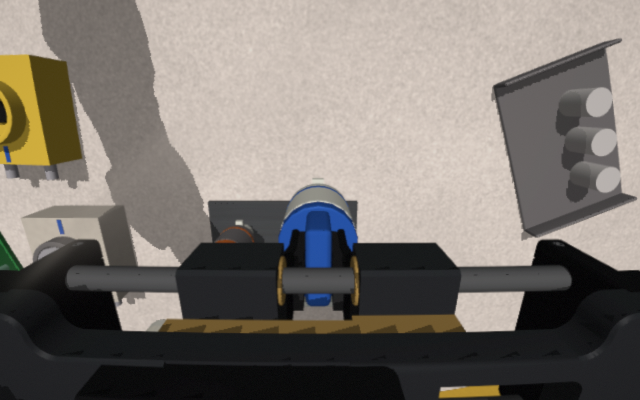

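Blue cartridge held off the peg: cap front edge at about (318,204), wing front top edge at about (318,212). I'll check where it sits in the grip along the wing.

```bash
python3 - <<'E'
from h import *
p,o=wrist()
ax=-o["tool_rot"][:,0];T=o["tcp_pos"]
for d in(-.004,0,.004):
  print(d,proj(p,[T+ax*(d-.026)+[0,0,-.018],T+ax*(d-.023)+[0,0,.016],T+ax*(d-.026)+[0,0,-.083]],o).round(1).tolist())
c=cv2.resize(p["img"][165:265,260:380],None,fx=5,fy=5,interpolation=cv2.INTER_CUBIC);cv2.imwrite("pics/heldz.png",c)
E
```

```text
-0.004 [[316.2, 196.3], [315.7, 221.4], [316.8, 174.0]]
0 [[316.2, 202.6], [315.7, 228.9], [316.8, 178.8]]
0.004 [[316.2, 208.8], [315.7, 236.2], [316.8, 183.5]]
```

View pics/heldz.png

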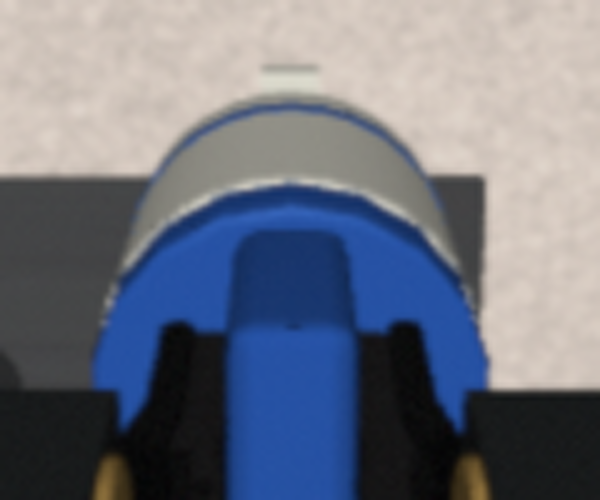

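```bash
python3 - <<'E'
from h import *
M=np.array([.530,-.156,0])
bot.reach(M+[0,0,.31],down(.036));bot.move_straight(M+[0,0,.218],velocity=.2);bot.dwell(.2)
p=bot.get_image("scene");o=bot.get_obs();T=o["tcp_pos"];print(o["time"],T,o["contact_force"],o["torque"])
tops=T+[0,0,-.018];print(proj(p,[T,tops,T-[0,0,.083],T-[0,0,.118],[.530,-.156,.085],T+[0,.026,-.05],T-[0,.026,.05]]).round(1).tolist())
cv2.imwrite("pics/hov.png",cv2.resize(p["img"][110:250,220:370],None,fx=4,fy=4,interpolation=cv2.INTER_CUBIC))
E
```

```text
12.6333 [ 0.5305455  -0.15610064  0.21897313] [ 0.52269159 -0.22871405 -3.09176368] [-0.06596432 -0.03275551 -0.02219107]
[[285.2, 152.0], [285.7, 158.7], [287.3, 181.5], [288.2, 193.0], [288.6, 197.9], [297.0, 168.4], [275.9, 172.0]]
```

View pics/hov.png

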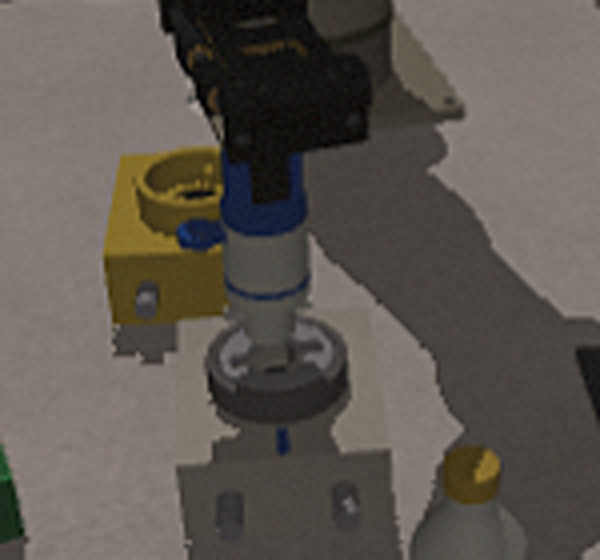

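The turret is centred at about (277,365) in the crop. The stem, at about (271,350), sits 2–3 mm to the −y side, so I'll shift +y and feel down.

```bash
cat >>h.py <<'E'
def feel(M,a,zs,fmax=15,v=.04,dw=.08,show=True):
    for z in zs:
        bot.move_straight([M[0],M[1],z],rot=down(a),velocity=v);bot.dwell(dw);o=bot.get_obs();F=o["contact_force"]
        if show:print(round(o["time"],2),"cmd",round(z,4),"tcp",o["tcp_pos"].round(4),"F",F.round(1),"T",o["torque"].round(2))
        if np.abs(F).max()>fmax:return False,o
    return True,o
E
python3 - <<'E'
from h import *
M=[.530,-.1535]
print(feel(M,.036,[.218,.206,.198,.193,.189,.186,.184,.182,.180],fmax=12)[0])
E
```

```text
12.97 cmd 0.218 tcp [ 0.53   -0.1534  0.2181] F [ 0.1  0.3 -2.4] T [-0.01  0.05 -0.01]
13.5 cmd 0.206 tcp [ 0.53   -0.1536  0.206 ] F [ 0.2 -0.3 -2.6] T [-0.07  0.04  0.02]
13.93 cmd 0.198 tcp [ 0.53   -0.1536  0.198 ] F [ 1.3  0.2 -2.8] T [-0.08  0.04  0.01]
14.29 cmd 0.193 tcp [ 0.53   -0.1535  0.193 ] F [ 0.3  0.3 -3.3] T [-0.09 -0.   -0.01]
14.62 cmd 0.189 tcp [ 0.53   -0.1535  0.189 ] F [-0.1 -0.1 -2.8] T [-0.07 -0.02  0.04]
14.96 cmd 0.186 tcp [ 0.53   -0.1535  0.186 ] F [ 1.3  0.6 -2. ] T [-0.03  0.07  0.03]
15.29 cmd 0.184 tcp [ 0.53   -0.1535  0.184 ] F [-0.9 -0.4 -2.4] T [-0.08  0.04  0.01]
15.62 cmd 0.182 tcp [ 0.5303 -0.1536  0.1823] F [-0.5 -0.   2.2] T [-0.09  0.01 -0.  ]
15.96 cmd 0.18 tcp [ 0.5302 -0.1536  0.1801] F [ 0.5 -0.5  3.5] T [-0.16 -0.15  0.01]
True
```

```bash
python3 - <<'E'
from h import *
M=[.530,-.1535]
print(feel(M,.036,[.178,.176,.174,.172,.170,.168,.1665],fmax=16,dw=.05)[0])
E
```

```text
16.26 cmd 0.178 tcp [ 0.5301 -0.1536  0.1781] F [ 0.6 -1.8  3.6] T [-0.21 -0.17 -0.02]
16.56 cmd 0.176 tcp [ 0.5301 -0.1535  0.1761] F [ 0.6 -0.8  4.3] T [-0.21 -0.26 -0.02]
16.86 cmd 0.174 tcp [ 0.5301 -0.1536  0.1742] F [1.2 0.2 4.9] T [-0.21 -0.23 -0.02]
17.16 cmd 0.172 tcp [ 0.5301 -0.1536  0.1722] F [ 0.9 -1.3  5.2] T [-0.24 -0.27  0.  ]
17.46 cmd 0.17 tcp [ 0.5301 -0.1536  0.1703] F [ 1.2 -0.3  5.2] T [-0.23 -0.2  -0.  ]
17.76 cmd 0.168 tcp [ 0.5304 -0.1541  0.1692] F [-1.8 -1.  16. ] T [-0.18  0.64  0.01]
18.06 cmd 0.1665 tcp [ 0.5304 -0.1549  0.1686] F [-5.9 -1.1 25.6] T [-0.22  1.53  0.06]
False
```

Keys found the keyways and the shoulder bottomed, with the spring traced over 13 mm. Next, turn clockwise.

```bash
cat >turn.py <<'E'
import sys
from h import *
def turn(a0,a1,z,M,step=.15,tmax=1.2):
    n=int(np.ceil(abs(a1-a0)/step))
    for a in np.linspace(a0,a1,n+1):
        bot.reach([M[0],M[1],z],down(a));o=bot.get_obs();y=o["tool_rot"][:,1]
        print(round(o["time"],2),"a",round(a,3),"act",round(np.arctan2(y[1],y[0]),3),"tcp",o["tcp_pos"].round(4),"F",o["contact_force"].round(1),"T",o["torque"].round(2))
        if abs(o["torque"][2])>tmax or np.abs(o["contact_force"]).max()>35:return a
    return a
E
python3 - <<'E'
from turn import *
print(turn(.036,-.7,.1688,[.530,-.1537]))
E
```

```text
18.31 a 0.036 act 0.036 tcp [ 0.53   -0.1542  0.1693] F [ 1.2 -0.9  5.1] T [-0.64 -0.1   0.02]
18.56 a -0.111 act -0.113 tcp [ 0.5299 -0.1539  0.169 ] F [ 0.7 -0.9  6.7] T [-0.29 -0.04  0.01]
18.81 a -0.258 act -0.26 tcp [ 0.5299 -0.1538  0.1689] F [-0.4 -0.2  6. ] T [-0.13  0.07 -0.07]
19.06 a -0.406 act -0.407 tcp [ 0.5299 -0.1537  0.1689] F [-0.   0.2  6.1] T [-0.11  0.07 -0.07]
19.31 a -0.553 act -0.554 tcp [ 0.5301 -0.1539  0.169 ] F [1.6 0.1 6.2] T [-0.27 -0.15 -0.03]
19.57 a -0.7 act -0.701 tcp [ 0.5302 -0.1539  0.1691] F [ 1.1 -0.9  5.8] T [-0.36 -0.25  0.05]
-0.7
```

```bash
python3 - <<'E'
from turn import *
a=turn(-.7,-1.6,.1688,[.530,-.1537])
if a<-1.59: print(turn(-1.64,-1.9,.1688,[.530,-.1537],step=.03,tmax=.6))
E
```

```text
19.82 a -0.7 act -0.7 tcp [ 0.5301 -0.1539  0.1691] F [ 0.1 -1.5  6.3] T [-0.35 -0.15 -0.05]
20.07 a -0.829 act -0.83 tcp [ 0.5303 -0.154   0.1692] F [ 1.3 -1.3  6.5] T [-0.49 -0.25 -0.02]
20.32 a -0.957 act -0.958 tcp [ 0.5305 -0.1542  0.1693] F [ 1.4 -1.8  6.3] T [-0.57 -0.52 -0.06]
20.57 a -1.086 act -1.087 tcp [ 0.5305 -0.1543  0.1693] F [ 1.4 -2.1  6.1] T [-0.74 -0.51 -0.08]
20.82 a -1.214 act -1.216 tcp [ 0.5305 -0.1545  0.1693] F [ 1.2 -2.1  6. ] T [-0.82 -0.52 -0.02]
21.07 a -1.343 act -1.344 tcp [ 0.5306 -0.1545  0.1694] F [ 2.7 -2.9  6.8] T [-0.87 -0.7  -0.06]
21.32 a -1.471 act -1.473 tcp [ 0.5306 -0.1547  0.1694] F [ 1.9 -3.7  6.1] T [-1.08 -0.61 -0.1 ]
21.57 a -1.6 act -1.602 tcp [ 0.5306 -0.1548  0.1695] F [ 2.1 -3.8  5.7] T [-1.15 -0.58  0.03]
21.82 a -1.64 act -1.641 tcp [ 0.5306 -0.1549  0.1695] F [ 1.5 -4.   5.9] T [-1.24 -0.53  0.02]
22.07 a -1.669 act -1.67 tcp [ 0.5305 -0.155   0.1695] F [ 2.1 -3.9  6.4] T [-1.28 -0.54  0.08]
22.32 a -1.698 act -1.699 tcp [ 0.5305 -0.155   0.1695] F [ 2.3 -3.8  6.1] T [-1.37 -0.53 -0.04]
22.57 a -1.727 act -1.728 tcp [ 0.5306 -0.1549  0.1695] F [ 3.2 -3.3  6.1] T [-1.22 -0.6  -0.03]
22.82 a -1.756 act -1.756 tcp [ 0.5306 -0.1549  0.1695] F [ 1.9 -3.5  5.5] T [-1.27 -0.61 -0.02]
23.07 a -1.784 act -1.785 tcp [ 0.5305 -0.155   0.1695] F [ 2.  -4.4  6.3] T [-1.32 -0.48  0.09]
23.32 a -1.813 act -1.814 tcp [ 0.5303 -0.1554  0.1695] F [ 1.6 -5.   5.5] T [-1.63 -0.26  0.18]
23.57 a -1.842 act -1.843 tcp [ 0.5302 -0.1555  0.1695] F [ 0.5 -5.7  7.2] T [-1.76 -0.14  0.41]
23.82 a -1.871 act -1.871 tcp [ 0.5302 -0.1552  0.1695] F [ 0.8 -4.9  8. ] T [-1.48 -0.05  0.73]
-1.871111111111111
```

```bash
python3 - <<'E'
from turn import *
M=[.5303,-.1548]
turn(-1.82,-1.82,.1690,M)
turn(-1.82,-1.82,.1718,M)
bot.gripper_to(.05);bot.dwell(.3);o=bot.get_obs();print(o["time"],o["contact_force"])
bot.move_straight([*M,.27],velocity=.15)
bot.dwell(.2);p,o=wrist("fin");print(o["time"],o["contact_force"])
print(proj(p,[[*M,.085+.035+.067]],o))
ln=np.array([np.cos(-.185),np.sin(-.185),0]);
c=np.array([*M,0]);print(proj(p,[c-ln*.023+[0,0,.187],c+ln*.023+[0,0,.187],c-ln*.023+[0,0,.197],c+ln*.023+[0,0,.197]],o).round(1).tolist())
cv2.imwrite("pics/finc.png",cv2.resize(p["img"][120:280,210:410],None,fx=4,fy=3.75,interpolation=cv2.INTER_CUBIC))
E
```

```text
24.07 a -1.82 act -1.82 tcp [ 0.5304 -0.156   0.1696] F [ 0.9 -4.3  6.3] T [-1.1  -0.04  0.08]
24.32 a -1.82 act -1.821 tcp [ 0.53   -0.1556  0.1718] F [ 1.2 -4.7  1. ] T [-1.4  -0.25  0.11]
25.5083 [ 0.32949528  0.17716736 -0.29019353]
26.5167 [ 0.65275913 -0.12282264 -0.27378002]
[[318.84162761 209.44299912]]
[[320.5, 234.3], [317.1, 183.2], [320.6, 239.1], [317.1, 186.2]]
```

View pics/finc.png

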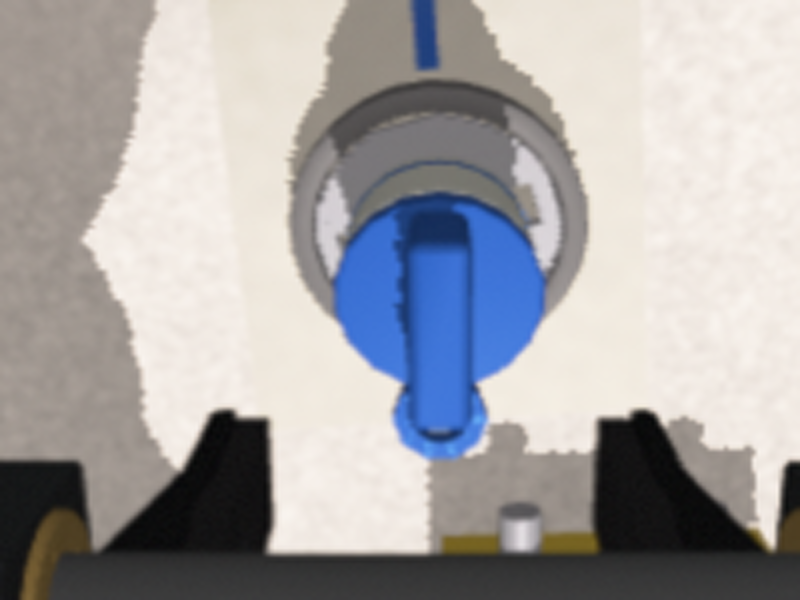

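The wing lies along the blue line, with its top edges at rows 185 and 235. That matches the predicted locked height (183–234) better than the popped-up one (186–239). The upward push also dropped to 1 N when I raised the wrist, so the collar is holding it.

```bash
python3 -c "
from workcell import bot
print(bot.sign_off())"
```

```text
the job is handed in; nothing more can be done
None
```

The fresh blue cartridge is locked in the white port with its wing along the blue line and the gripper clear. The job was handed in at about 26.5 s of the 58 s allowed; I left the orange cartridge, bottle, rack and carton alone.

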